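# Make up a staining kit and a sampling kit

## Robot

A 6-joint arm with a two-finger parallel gripper is mounted at the origin on a cart in front of the work surface, level with it; the furniture and walls round the work are solid. World frame = base frame: x ahead of the robot, y to its left, z up, the work surface at z = 0. Lengths are in m, angles in rad, forces in N, time in s.
With the tool pointing down it reaches from about 0.225 to 0.875 m from the base axis. Payload 3.4 kg.
Tool frame: the origin (TCP) lies on the centre line of the jaws, within the pads' length; the fingertips stand 11 mm ahead of it and the grasp point (between the pads) lies 8 mm behind it; z points along the fingers, y is the line along which they close (so a half turn about z gives the same grasp; the last joint's range is limited). The gripper opens to 85 mm and grips with 20 to 120 N. Pads are 22 mm wide; open, the fingers measure 114 mm over their backs; the gripper's body (76 mm by 85 mm) begins 54 mm behind the grasp point. The pads swing forward as they close: fully open they stand 13 mm farther back than shut.
Start: joints at [-1.259, 0.276, 1.505, -0, 1.361, -0.121], TCP at [0.241, -0.522, 0.21] pointing down, gripper open.
Joint ranges: [-2.89, 2.89], [-0.75, 2.08], [0.22, 2.7], [-1.18, 4.32], [0.11, 2.71], [-2.7, 2.7]. Speed limits (rad/s): [2.57, 2.57, 3.14, 3.14, 3.14, 3.14].

## Interface

Orientations are given as a unit quaternion [w, x, y, z].
In Python, from rig import manip, eyes, job gives the robot as it stands.
- The arm moves only by the tool drive_tool, never from a script. Its argument "rows" is a list of rows, each a list of 3 entries, a list of its own where there are three numbers: the turn, a rotation vector about the world's x, y, z in rad, then the shift along the world's x, y, z in cm, then the finger opening in cm, from 0 to 8.54. A call has 1 to 8 rows; each row shifts and turns the commanded pose from where the row before left it; what a row does not reach is not made up. A row lasts 1/8 s, in which the tool goes at most 62.5 mm and 10.7 degrees, less where a joint would pass 70% of its speed; a pose out of reach is approached as far as the arm can. A call is refused whole if a number of a shift passes 6.25 or a number of a turn 0.188, either way. A call with a gripper value outside its range is refused whole. The fingers move at their own pace and stop on an object; "force" is the grip in N (left out, the last holds). Time passes only in rows, so rows that do not move let the fingers close. It gives the time, the measured TCP pose, the force, the opening and the grip force at its end, in the units of the state.
- manip.get_state(): the state, without advancing time (a new reading comes with each control period).
- eyes.get_image(name): name is "scene" or "top"; returns the picture (384x512x3 uint8, red, green, blue); there is no depth.
- eyes.get_calibration(name): a dict with "camera_matrix" (3x3 intrinsics, pixels), "k1" (the pictures are not rectified: a ray, as slopes to the right and down, at radius r is drawn at 1 + k1 r^2 times it, then the intrinsics apply), "view" (4x4, takes a point from world to camera coordinates). Camera axes: x right, y up, looking along -z (the intrinsics and any distortion apply to the point x, -y, -z); pixel columns grow to the right and rows downward; lengths in m; the calibration is good to about 2 mm. A picture is of the moment at which its call begins. get_calibration takes no time and is no camera call.
- job.sign_off(): hands the job in; it is judged then, once.
The state is a dict: "clock": time; "qpos": joint angles; "qd": joint speeds; "effort": joint torques, N m; "position": TCP position; "ee_rot": TCP orientation; "contact_force": force on the tool from outside, world axes, zero at the start; "moment": the same for the moment, N m; "width": finger opening in m; "gripper_force": force on a finger pad.
Only numpy, scipy, OpenCV 4.12 (cv2) and the standard library are available. Lean on these libraries where they do the work, as an engineer would, in place of code of your own. Each camera call takes 0.05 s, during which the arm holds its last target. There are 200 camera calls.

## Task

Make up the two kits. Staining kit, in the shorter white tray with one corner block: the L-shaped insert lying flat and fully home in the tray, and the amber bottle from among the loose parts (not the one at the back of the table) standing upright on the tray floor in the open corner of the L. Sampling kit, in the longer white tray with two corner blocks: the T-shaped insert lying flat and fully home, and one sample tube lying flat on the tray floor on each side of the T's stem; leave the tweezers and the bench timer beside the work alone.

Things in the scene. Friction and masses are not known exactly. Their poses are not given: they have to be found in the camera images.
- stain_tray: Shorter white tray, fixed. Outer 138 x 118 mm (x, y), inner 128 x 108; floor 10 mm and rim 17 mm above the table. Grey corner block 20 x 20 mm, top at 24 mm, inside at (+x, +y). Origin: centre of underside, z up. L insert home: origins in line, axes parallel, underside on the floor, 6 mm play all round. Bottle's place: about (8, 15) mm in this frame, 10 mm room each way.
- sample_tray: Longer white tray, fixed. Outer 150 x 122 mm (x, y), inner 140 x 112; floor 10 mm and rim 17 mm above the table. Grey corner blocks 20 x 20 mm, tops at 24 mm, inside at (+x, +y) and (-x, +y). Origin: centre of underside, z up. T insert home: origins in line, axes parallel, underside on floor, 6 mm play. Tubes' places: about (37, 12) and (-37, 12) mm in this frame, along y.
- l_insert: Loose grey L-shaped insert, flat: plate 7 mm thick, 116 x 96 mm (x, y), 90 g. Origin: centre of that outline, underside; z up. Long arm at y -48 to -24 mm (along x), short arm at x -58 to -34 mm (along y); open corner at (+x, +y). Upright grip tab on the long arm, centre (-18, -36) mm, 36 mm long in x, 14 mm thick in y, top 32 mm above the underside: pinch it across y.
- t_insert: Loose grey T-shaped insert, flat: plate 7 mm thick, 128 x 100 mm (x, y), 90 g. Origin: centre of that outline, underside; z up. Bar at y -50 to -28 mm (along x); stem 18 mm wide, x -9 to 9 mm, runs to y = +50 mm. Upright grip tab at their joint, centre (0, -24) mm, 14 mm thick in x, 36 mm long in y, top 32 mm above the underside: pinch it across x.
- amber_bottle: Loose small amber reagent bottle with an orange screw cap, standing among the parts (a like one stands fixed at the back of the table: not meant); body round, 58 mm in diameter, 113 mm high, about 0.28 kg. Origin: centre of its underside, z up the bottle. Grip it round the straight body about 55 mm above its underside.
- tube_a_mid (a point): Loose sample tube with a yellow cap, lying on its side: 63 mm long, 16 mm in diameter. This point is on the tube's axis at mid-length, 8 mm above what it lies on; the frame's y runs along the tube (x and z turn as it rolls). Grip it across its length at mid-length.
- tube_b_mid (a point): A second sample tube just like the first: 63 mm long, 16 mm in diameter, yellow cap, lying on its side. This point is on the tube's axis at mid-length; the frame's y runs along the tube.
- forceps: Bystander: steel tweezers, 124 x 17 x 8 mm, lying flat at one side. Origin: centre of the underside, y along its length. Not to be disturbed.
- timer: Bystander: white bench timer on a wedge foot, 48 x 70 x 56 mm, standing at one side. Origin: centre of its underside. Not to be disturbed.

How it is judged:
By the outcome, as a careful person would: the job done as asked, in the order asked, and still so for the second after the job is handed in, with the robot touching nothing.
It also fails if it takes over 141 s, if anything falls off the work surface, if the arm or the gripper's body presses on something with over 40 N, if the wrist force passes 120 N, or if a joint passes its speed limit or range.

## Working session

There is one attempt and no reset: what is moved stays moved. The work goes in short steps, Python scripts to look and compute and a tool call to move; the robot and the scene stay as the last step left them, time stands still between calls to the robot, and variables do not carry over. Pictures are saved under pics/ and viewed, at most 14 in all, crops included, and the job is handed in when it is done.

Besides the shell and the picture viewer there is one more tool, called in YAML: its name, and indented under it one key for each argument. drive_tool: Moves the arm, as the interface text tells. Its arguments: {"type":"object","properties":{"rows":{"type":"array"},"force":{"type":"number"}},"required":["rows"]}

```bash
mkdir -p pics
python3 - <<'E'
from rig import manip, eyes, job
import cv2
for n in("scene","top"):
    im=eyes.get_image(n); cv2.imwrite(f"pics/{n}0.png",im[:,:,::-1])
    c=eyes.get_calibration(n); print(n,c)
print(manip.get_state())
E
```

```text
scene {'camera_matrix': array([[418.98034148,   0.        , 254.5383636 ],
       [  0.        , 418.98034148, 191.02349901],
       [  0.        ,   0.        ,   1.        ]]), 'k1': -0.04718285731707901, 'view': array([[ 0.82564764, -0.56362058,  0.02525514, -0.44502921],
       [ 0.26798465,  0.43117572,  0.86155193, -0.20358074],
       [-0.4964778 , -0.70457032,  0.50704088, -1.04860534],
       [ 0.        ,  0.        ,  0.        ,  1.        ]])}
top {'camera_matrix': array([[478.26026993,   0.        , 256.36266476],
       [  0.        , 478.26026993, 189.04637298],
       [  0.        ,   0.        ,   1.        ]]), 'k1': -0.09800766750826825, 'view': array([[-0.00739264, -0.99988276,  0.01340979, -0.01527041],
       [ 0.99771446, -0.00647456,  0.06726023, -0.55671161],
       [-0.06716552,  0.01387637,  0.99764535, -1.59437863],
       [ 0.        ,  0.        ,  0.        ,  1.        ]])}
{'clock': 0.1, 'qpos': array([-1.25896231e+00,  2.76542439e-01,  1.50601074e+00,  2.42389277e-05,
        1.36071778e+00, -1.20999580e-01]), 'qd': array([ 0.00023955, -0.00145145, -0.00357464,  0.00124455,  0.00170457,
        0.00201967]), 'effort': array([ 1.08774839e-03, -4.17702055e+01, -2.46405548e+01, -1.50414712e-04,
        5.77979677e-03, -4.49894586e-06]), 'position': array([ 0.24102593, -0.52148056,  0.20881848]), 'ee_rot': array([-8.36464877e-04,  9.76673345e-01,  2.14728837e-01, -6.81512143e-05]), 'contact_force': array([ 0.06728436, -0.34368051,  0.20211547]), 'moment': array([-0.01593709, -0.01865314,  0.01568892]), 'gripper_force': 0.0, 'width': 0.08546418934908506}
```

View pics/top0.png

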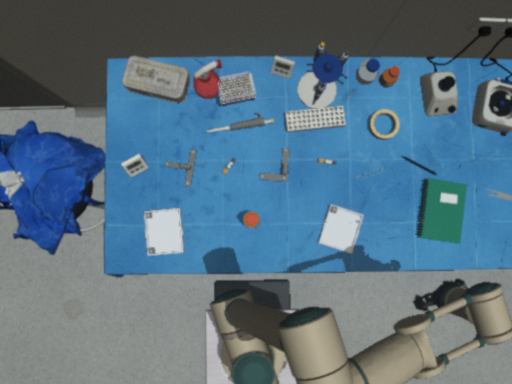

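View pics/scene0.png

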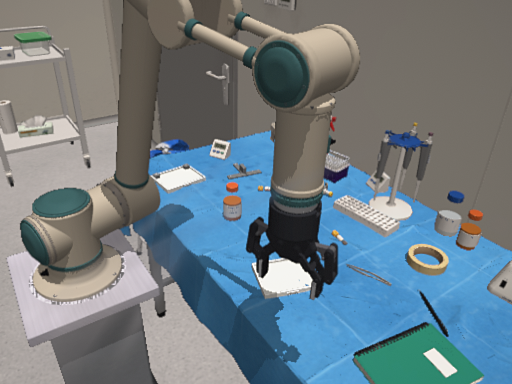

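Top view: T insert near (187,167), tubes near (229,166) and (326,161), L near (278,168), trays near (164,232) and (341,228), bottle (251,219), timer (134,165) and tweezers (370,172). I'll enlarge the middle.

Run:
```python
import cv2
im=cv2.imread("pics/top0.png")
cv2.imwrite("pics/c1.png",cv2.resize(im[140:270,110:240],None,fx=4.6,fy=4.6,interpolation=cv2.INTER_CUBIC))
cv2.imwrite("pics/c2.png",cv2.resize(im[140:270,235:390],None,fx=4.6,fy=4.6,interpolation=cv2.INTER_CUBIC))
```

```text
(no output)
```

View pics/c1.png

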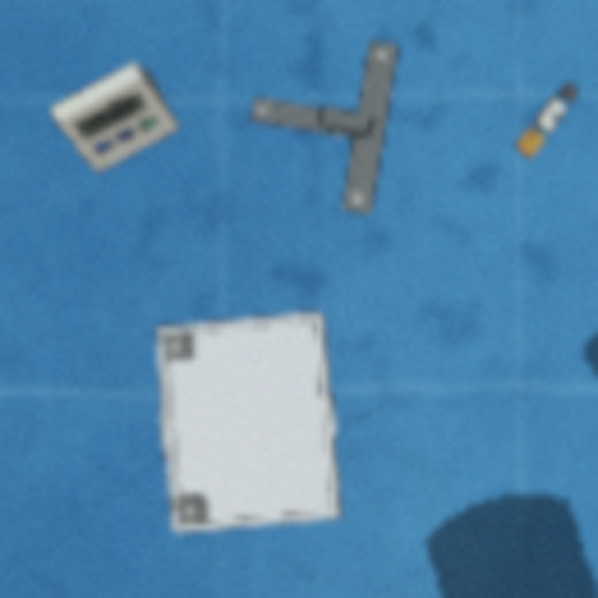

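View pics/c2.png

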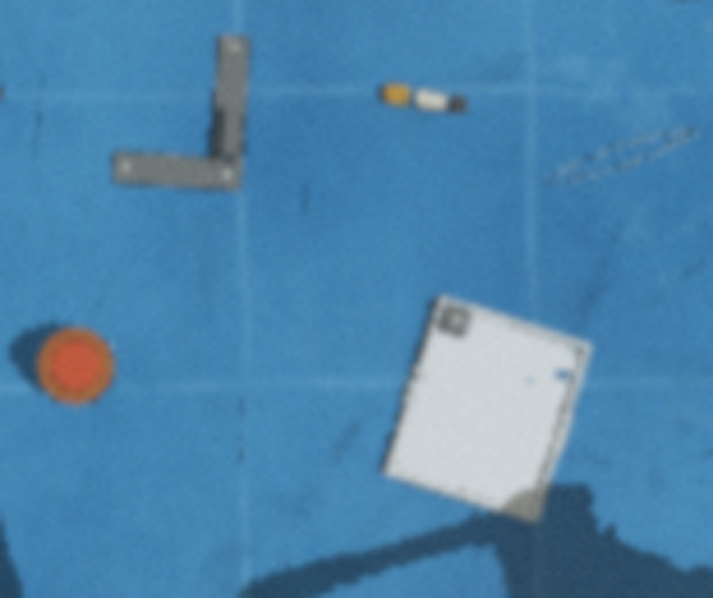

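```bash
cat > h.py <<'E'
from rig import manip, eyes, job
import cv2, numpy as np
U=4
def ray(name,px,z):
    c=eyes.get_calibration(name); V=c["view"]
    n=cv2.undistortPoints(np.float64(px).reshape(-1,1,2),c["camera_matrix"],np.float64([c["k1"],0,0,0,0])).reshape(-1,2)
    d=np.c_[n[:,0],-n[:,1],-np.ones(len(n))]@V[:3,:3]
    o=-V[:3,:3].T@V[:3,3]
    return (o+d*((z-o[2])/d[:,2])[:,None])[:,:2]
def proj(name,P):
    c=eyes.get_calibration(name); V=c["view"]; q=np.atleast_2d(P)@V[:3,:3].T+V[:3,3]
    n=np.c_[q[:,0]/-q[:,2],-q[:,1]/-q[:,2]]; n*=1+c["k1"]*(n**2).sum(1,keepdims=True)
    K=c["camera_matrix"]; return n@K[:2,:2].T+K[:2,2]
def grab(name,tag=None):
    im=eyes.get_image(name)[:,:,::-1].copy()
    if tag: cv2.imwrite(f"pics/{tag}.png",im)
    return im
def blob(im,box,f,name="top",z=0.):
    """largest blob of mask f(hsv) in box(x0,y0,x1,y1): contour world points at z"""
    x0,y0,x1,y1=box
    b=cv2.resize(im[y0:y1,x0:x1],None,fx=U,fy=U,interpolation=cv2.INTER_CUBIC)
    m=np.uint8(f(cv2.cvtColor(b,cv2.COLOR_BGR2HSV)))
    m=cv2.morphologyEx(m,cv2.MORPH_CLOSE,np.ones((5,5)))
    cs=cv2.findContours(m,cv2.RETR_EXTERNAL,cv2.CHAIN_APPROX_NONE)[0]
    c=max(cs,key=cv2.contourArea).reshape(-1,2)
    px=(c+.5)/U-.5+[x0,y0]
    return px,ray(name,px,z)
def rect(P):
    (c,s,a)=cv2.minAreaRect(np.float32(P*1000)); return np.round(c,1),np.round(s,1),round(a,1)
nonblue=lambda h:h[...,1]<110
objs=dict(T=((160,145,202,192),.007),L=((255,145,296,188),.007),stray=((140,203,188,260),.017),ltray=((314,198,368,258),.017))
E
python3 - <<'E'
from h import *
im=cv2.imread("pics/top0.png")
for k,(b,z) in objs.items():
    px,P=blob(im,b,nonblue,z=z); print(k,*rect(P))
for k,b in dict(tube1=(218,152,240,178),tube2=(312,154,340,168)).items():
    px,P=blob(im,b,lambda h:(h[...,1]<110)|(h[...,0]<60)|(h[...,2]<90),z=.008); print(k,*rect(P))
px,P=blob(im,(240,208,262,232),lambda h:(h[...,0]<9)&(h[...,1]>140),z=.113);print('cap',*rect(P))
px,P=blob(im,(240,208,262,232),lambda h:(h[...,0]<60)&(h[...,1]>100),z=.09);print('body',*rect(P))
h=cv2.cvtColor(im,cv2.COLOR_BGR2HSV)
for p in[(251,219),(245,219),(164,232),(190,165),(200,140),(352,250)]:print(p,h[p[1],p[0]])
E
```

```text
T [640.  244.7] [100.6 128.6] 80.7
L [645.4 -80.3] [ 96.8 117.3] 85.8
stray [415.9 294.4] [155.4 131.4] 5.5
ltray [ 421.3 -302.7] [128.1 144.1] 70.8
tube1 [637.3  75.4] [19.6 64.2] 53.0
tube2 [ 652.5 -260.3] [65.6 20.3] 81.6
cap [4.56e+02 3.00e-01] [34.4 32.8] 5.3
body [4.555e+02 2.000e-01] [48.2 47.3] 89.6
(251, 219) [  6 170 190]
(245, 219) [ 10 157 166]
(164, 232) [ 99  12 216]
(190, 165) [ 98  19 105]
(200, 140) [102 161 176]
(352, 250) [100  39 119]
```

Run:
```python
from h import *
im=cv2.imread("pics/top0.png")
V=eyes.get_calibration("top")["view"];print("cam",-V[:3,:3].T@V[:3,3])
for k in("stray","ltray"):
    b,z=objs[k]
    px,P=blob(im,b,lambda h:(h[...,1]<75),z=z); r=rect(P);print(k,*r)
    c,s,a=r; e=np.radians(a); R=np.array([[np.cos(e),np.sin(e)],[-np.sin(e),np.cos(e)]])
    Q=(P*1000-c)@R.T; 
    for i in(0,1):
        for sg in(-1,1):
            m=(sg*Q[:,i]>s[i]/2-9)&(abs(Q[:,1-i])<s[1-i]/2-18)
            p=np.polyfit(Q[m,1-i],Q[m,i],1);print(i,sg,"off %.1f slope %.2f deg"%(p[1],np.degrees(np.arctan(p[0]))))
```

```text
cam [0.44823906 0.00325112 1.62827375]
stray [416.1 294.4] [152.  128.3] 5.3
0 -1 off -75.0 slope 0.34 deg
0 1 off 75.3 slope -0.10 deg
1 -1 off -61.9 slope -0.03 deg
1 1 off 62.2 slope -0.00 deg
ltray [ 421.4 -302.6] [124.7 140.7] 70.5
0 -1 off -60.5 slope -1.16 deg
0 1 off 60.6 slope -1.11 deg
1 -1 off -69.4 slope 0.99 deg
1 1 off 69.3 slope 0.47 deg
```

drive_tool:
  rows:
    - [[0,0,-0.17],[4,4.2,0],8.5]
    - [[0,0,-0.17],[4,4.2,0],8.5]
    - [[0,0,-0.166],[4,4.2,0],8.5]
    - [[0,0,0],[4,4.2,0],6]
    - [[0,0,0],[4,4.2,0],5]
    - [[0,0,0],[4,4.2,0],5]
    - [[0,0,0],[4,4.2,0],5]
    - [[0,0,0],[4,4.2,0],5]
  force: 60

```text
clock: 1.1
position: [0.5621, -0.1844, 0.2092]
ee_rot: [0.0, 0.999, -0.037, -0.0]
contact_force: [-0.1, -0.9, -0.0]
width: 0.0499
gripper_force: 0.0
```

drive_tool:
  rows:
    - [[0,0,0],[3.2,3.5,-2],5]
    - [[0,0,0],[3.2,3.5,-2],5]
    - [[0,0,0],[0,0,-5],5]
    - [[0,0,0],[0,0,-3],5]
    - [[0,0,0],[0,0,0],5]

```text
clock: 1.72
position: [0.6227, -0.1151, 0.0864]
ee_rot: [-0.001, 0.999, -0.036, -0.004]
contact_force: [0.5, -0.2, 1.1]
width: 0.05
gripper_force: 0.0
```

drive_tool:
  rows:
    - [[0,0,0],[0,0,-4],5]
    - [[0,0,0],[0,0,-2.5],5]
    - [[0,0,0],[0,0,0],5]
    - [[0,0,0],[0,0,0],5]

```text
clock: 2.22
position: [0.6267, -0.1166, 0.0266]
ee_rot: [0.0, 0.999, -0.037, 0.002]
contact_force: [0.9, -0.4, 0.5]
width: 0.0499
gripper_force: 0.0
```

Run:
```python
from h import *
s=manip.get_state();print(s['position'],s['ee_rot'],s['contact_force'])
im=grab("scene","s1");cv2.imwrite("pics/s1c.png",cv2.resize(im[130:230,170:330],None,fx=5,fy=5,interpolation=cv2.INTER_CUBIC))
```

```text
[ 0.62670496 -0.1166474   0.02664542] [ 4.83890469e-04  9.99324091e-01 -3.67193719e-02  1.67775595e-03] [ 0.92101037 -0.44381708  0.54965474]
```

View pics/s1c.png

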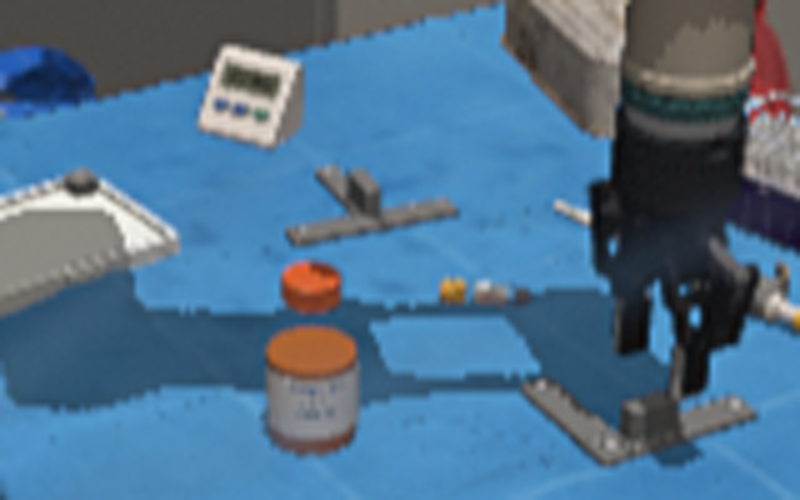

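The crop shows the bottle (cap ~ (312,288), body ~ (312,390)) and the fingertips (~(630,350), (690,390)) near the L tab (~(650,415)). I'll check whether they straddle it.

Run:
```python
from h import *
f=lambda P:np.round((proj("scene",P)-[170,130])*5).tolist()
print("L corner",f([.6454-.058-.0035,-.0803-.048+.004,.007]),"tab top",f([.6248,-.1149,.032]))
t=np.array([.6267,-.1166,.0266])
for dy in(-.03,.03):print("tip",f(t+[0,dy,-.011]),f(t+[0,dy,0.01]))
b=[.456,0,0]
for z in(0,.055,.113):print("bottle",z,f([.456,.0003,z]))
```

```text
L corner [[603.0, 464.0]] tab top [[649.0, 402.0]]
tip [[683.0, 448.0]] [[686.0, 419.0]]
tip [[620.0, 402.0]] [[622.0, 373.0]]
bottle 0 [[310.0, 439.0]]
bottle 0.055 [[310.0, 362.0]]
bottle 0.113 [[309.0, 277.0]]
```

Run:
```python
from h import *
a=cv2.imread("pics/s1.png");im=grab("scene","s2")
print(np.abs(a.astype(int)-im)[130:230,280:330].mean(), manip.get_state()['position'])
cv2.imwrite("pics/s2c.png",cv2.resize(im[160:230,270:330],None,fx=6,fy=6,interpolation=cv2.INTER_CUBIC))
```

```text
0.9454666666666667 [ 0.62669129 -0.11658344  0.02671875]
```

View pics/s2c.png

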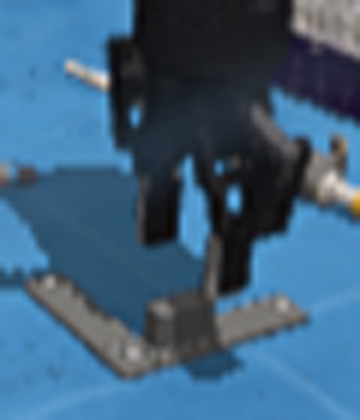

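Run:
```python
from h import *
t=np.array([.241,-.5215,.2088]);y=np.array([.419,-.908,0])
for s in(-1,1):print("start tip",proj("scene",t+s*.05*y-[0,0,.011]),proj("scene",t+s*.05*y+[0,0,.002]))
t=np.array([.6267,-.1166,.0266])
for z in(-.011,0,.02,.04):print(z,[proj("scene",t+[0,dy,z]).round(1).tolist() for dy in(-.033,.033)])
a=cv2.imread("pics/scene0.png");cv2.imwrite("pics/g0.png",cv2.resize(a[200:310,230:350],None,fx=5,fy=5,interpolation=cv2.INTER_CUBIC))
```

```text
start tip [[260.31760044 294.85451385]] [[260.56436371 289.30183882]]
start tip [[313.31747684 318.3280256 ]] [[314.11878404 312.6779202 ]]
-0.011 [[[307.3, 220.1]], [[293.4, 209.9]]]
0 [[[307.6, 217.1]], [[293.6, 206.9]]]
0.02 [[[308.2, 211.4]], [[294.1, 201.4]]]
0.04 [[[308.9, 205.7]], [[294.6, 195.8]]]
```

View pics/g0.png

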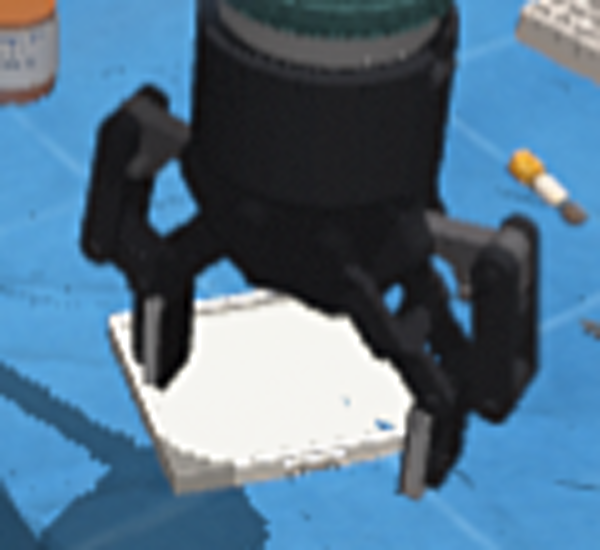

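The pads' lower ends look about 25 mm higher than the state suggests (crop (155,385), (410,498) vs predicted lower). A gentle close tells whether the tab is between them.

drive_tool:
  rows:
    - [[0,0,0],[0,0,0],1]
    - [[0,0,0],[0,0,0],1]
    - [[0,0,0],[0,0,0],1]
    - [[0,0,0],[0,0,0],1]
    - [[0,0,0],[0,0,0],1]
  force: 20

```text
clock: 2.95
position: [0.6251, -0.116, 0.0246]
ee_rot: [0.0, 0.999, -0.037, -0.0]
contact_force: [-0.5, 0.1, -0.3]
width: 0.0102
gripper_force: 0.0
```

Run:
```python
from h import *
im=grab("scene","s3")
cv2.imwrite("pics/s3c.png",cv2.resize(im[160:230,270:330],None,fx=6,fy=6,interpolation=cv2.INTER_CUBIC))
```

```text
(no output)
```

View pics/s3c.png

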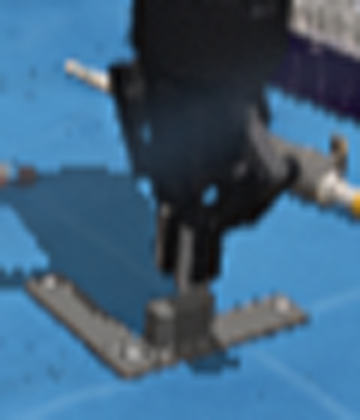

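Confirmed: the fingers closed above the tab, so the tips sit ~24 mm higher than the stated frame (tip px ~ (190,290) in the crop). Reopen and go lower.

drive_tool:
  rows:
    - [[0,0,0],[0,0,0],5]
    - [[0,0,0],[0,0,0],5]
    - [[0,0,0],[0,0,0],5]
    - [[0,0,0],[0,0,-1.0],5]
    - [[0,0,0],[0,0,-1.0],5]
    - [[0,0,0],[0,0,0],5]
    - [[0,0,0],[0,0,0],5]

```text
clock: 3.88
position: [0.6251, -0.116, 0.0044]
ee_rot: [0.0, 0.999, -0.037, -0.0]
contact_force: [0.4, 0.0, -0.3]
width: 0.0499
gripper_force: 0.0
```

drive_tool:
  rows:
    - [[0,0,0],[0,0,0],1]
    - [[0,0,0],[0,0,0],1]
    - [[0,0,0],[0,0,0],1]
    - [[0,0,0],[0,0,0],1]
    - [[0,0,0],[0,0,0],1]
  force: 20

```text
clock: 4.5
position: [0.6254, -0.116, 0.005]
ee_rot: [0.0, 0.999, -0.037, 0.0]
contact_force: [-0.2, 0.8, 3.3]
width: 0.0129
gripper_force: 23.1
```

drive_tool:
  rows:
    - [[0,0,0],[0,0,0],3]
    - [[0,0,0],[0,0,0],3]
    - [[0,0,0],[0,0,-0.3],3]
    - [[0,0,0],[0,0,-0.3],3]
    - [[0,0,0],[0,0,0],3]

```text
clock: 5.12
position: [0.6248, -0.1159, -0.0019]
ee_rot: [-0.0, 0.999, -0.037, -0.0]
contact_force: [0.1, 0.0, 0.2]
width: 0.0297
gripper_force: 0.0
```

drive_tool:
  rows:
    - [[0,0,0],[0,0,0],1]
    - [[0,0,0],[0,0,0],1]
    - [[0,0,0],[0,0,0],1]
    - [[0,0,0],[0,0,0],1]
  force: 60

```text
clock: 5.62
position: [0.6253, -0.116, -0.0013]
ee_rot: [0.0, 0.999, -0.037, 0.0]
contact_force: [0.2, -0.3, 0.5]
width: 0.0127
gripper_force: 60.0
```

drive_tool:
  rows:
    - [[0,0,0],[0,0,3],1]
    - [[0,0,0],[0,0,4],1]
    - [[0,0,-0.05],[-3.87,-3.6,1],1]
    - [[0,0,-0.05],[-3.87,-3.6,0],1]
    - [[0,0,-0.05],[-3.87,-3.6,0],1]
    - [[0,0,-0.05],[-3.87,-3.6,0],1]
    - [[0,0,-0.05],[-3.87,-3.6,0],1]
    - [[0,0,0],[-3.87,-3.6,0],1]

```text
clock: 6.62
position: [0.3916, -0.333, 0.0787]
ee_rot: [0.0, 0.987, -0.161, 0.0]
contact_force: [0.4, -0.5, -0.7]
width: 0.0121
gripper_force: 59.9
```

drive_tool:
  rows:
    - [[0,0,0],[0,0,-2],1]
    - [[0,0,0],[0,0,0],1]
    - [[0,0,0],[0,0,0],1]

```text
clock: 7.0
position: [0.3934, -0.3318, 0.0589]
ee_rot: [0.0, 0.987, -0.161, 0.0]
contact_force: [-0.5, 1.4, -1.0]
width: 0.0122
gripper_force: 59.9
```

Run:
```python
from h import *
a=grab("top","t4");b=grab("scene","s4")
A=cv2.resize(a[190:270,295:385],None,fx=5,fy=5,interpolation=cv2.INTER_CUBIC)[:400]
B=cv2.resize(b[190:310,230:350],(400,400),interpolation=cv2.INTER_CUBIC)
cv2.imwrite("pics/c4.png",np.hstack([cv2.resize(A,(400,355)),B[:355]]))
cv2.imwrite("pics/c4.png",np.hstack([np.pad(cv2.resize(A,(400,356)),((0,44),(0,0),(0,0))),B]))
```

```text
(no output)
```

View pics/c4.png

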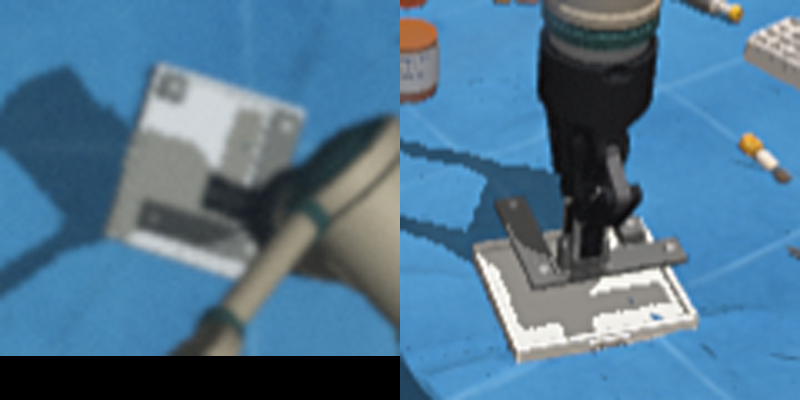

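Left panel: L hangs over the tray, short arm end at ~(145,210), long arm end ~(285,115); tray corners (157,63),(303,108),(108,235). Compare with expected projections.

Run:
```python
from h import *
e=np.radians(-18.5);R=np.array([[np.cos(e),-np.sin(e)],[np.sin(e),np.cos(e)]])
c=np.array([.4215,-.304])
f=lambda P:((proj("top",P)-[295,190]+.5)*400/90).round().tolist()
for p in[(58,-48),(58,-24),(-58,48),(-34,48),(-58,-48)]:
    print(p,f(np.r_[c+R@np.array(p)/1000,.067]),f(np.r_[c+R@np.array(p)/1000,.017]))
for p in[(69,59),(69,-59),(-69,59),(-69,-59)]:print('tray',p,f(np.r_[c+R@np.array(p)/1000,.017]))
im=cv2.imread("pics/t4.png")
cv2.imwrite("pics/c4b.png",cv2.resize(im[205:250,312:372],None,fx=12,fy=12,interpolation=cv2.INTER_CUBIC))
```

```text
(58, -48) [[304.0, 119.0]] [[289.0, 120.0]]
(58, -24) [[273.0, 109.0]] [[259.0, 110.0]]
(-58, 48) [[134.0, 229.0]] [[124.0, 226.0]]
(-34, 48) [[144.0, 198.0]] [[133.0, 196.0]]
(-58, -48) [[257.0, 269.0]] [[243.0, 265.0]]
tray (69, 59) [[160.0, 63.0]]
tray (69, -59) [[306.0, 111.0]]
tray (-69, 59) [[105.0, 236.0]]
tray (-69, -59) [[253.0, 284.0]]
```

View pics/c4b.png

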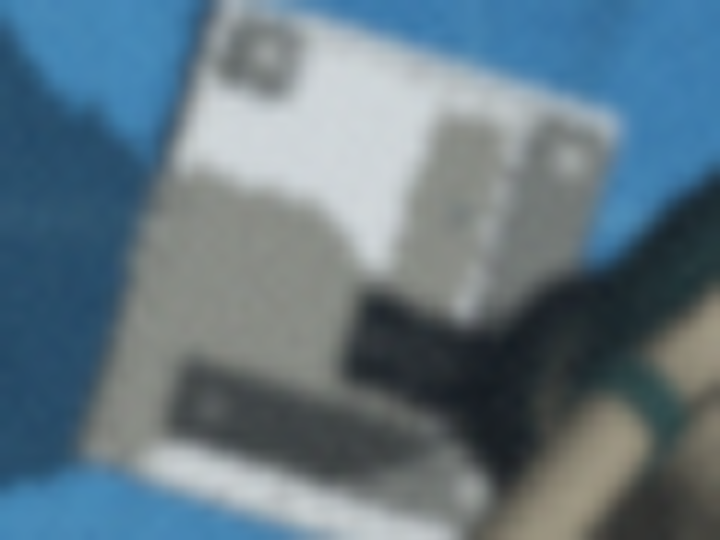

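Observed L corners agree with expected within ~1.5 mm. Lowering.

drive_tool:
  rows:
    - [[0,0,0],[0,0,-2.2],1]
    - [[0,0,0],[0,0,-2.0],1]
    - [[0,0,0],[0,0,-0.3],1]
    - [[0,0,0],[0,0,-0.3],1]
    - [[0,0,0],[0,0,-0.2],1]
    - [[0,0,0],[0,0,0],1]
    - [[0,0,0],[0,0,0],1]

```text
clock: 7.98
position: [0.3932, -0.3322, 0.009]
ee_rot: [0.0, 0.987, -0.161, 0.0]
contact_force: [-0.3, 0.1, -1.7]
width: 0.0122
gripper_force: 59.9
```

drive_tool:
  rows:
    - [[0,0,0],[0,0,-0.1],1]
    - [[0,0,0],[0,0,0],2.5]
    - [[0,0,0],[0,0,0],3]
    - [[0,0,0],[0,0,0],3]
    - [[0,0,0],[0,0,4],4]
    - [[0,0,0],[0,0,5],8.5]
    - [[0,0,0],[0,0,5],8.5]
    - [[0,0,0],[0,0,3],8.5]

```text
clock: 8.98
position: [0.3936, -0.3327, 0.1803]
ee_rot: [0.001, 0.987, -0.161, 0.001]
contact_force: [-0.7, 0.2, -0.7]
width: 0.0846
gripper_force: 0.0
```

drive_tool:
  rows:
    - [[0,0,0],[1.04,5.55,0],8.5]
    - [[0,0,0],[1.04,5.55,0],8.5]
    - [[0,0,0],[1.04,5.55,0],8.5]
    - [[0,0,0],[1.04,5.55,0],8.5]
    - [[0,0,0],[1.04,5.55,0],8.5]
    - [[0,0,0],[1.04,5.55,0],8.5]
    - [[0,0,0],[0,0,-4],8.5]
    - [[0,0,0],[0,0,0],8.5]

```text
clock: 9.98
position: [0.4527, 0.0021, 0.1355]
ee_rot: [0.0, 0.987, -0.16, -0.003]
contact_force: [0.3, 0.3, -0.0]
width: 0.0852
gripper_force: 0.0
```

drive_tool:
  rows:
    - [[0,0,0],[0,0,-4],8.5]
    - [[0,0,0],[0,0,-4],8.5]
    - [[0,0,0],[0,0,-1],8.5]
    - [[0,0,0],[0,0,-1],8.5]
    - [[0,0,0],[0,0,0],8.5]
    - [[0,0,0],[0,0,0],8.5]

```text
clock: 10.72
position: [0.4564, 0.0007, 0.0387]
ee_rot: [0.0, 0.987, -0.161, 0.001]
contact_force: [-0.0, 0.4, -0.7]
width: 0.0851
gripper_force: 0.0
```

Run:
```python
from h import *
s=manip.get_state();print(s['position'],s['contact_force'])
b=grab("scene","s5")
cv2.imwrite("pics/c5.png",cv2.resize(b[150:235,185:285],None,fx=6,fy=6,interpolation=cv2.INTER_CUBIC))
```

```text
[0.45638695 0.00074292 0.03866535] [-0.0340773   0.36410466 -0.71975806]
```

View pics/c5.png

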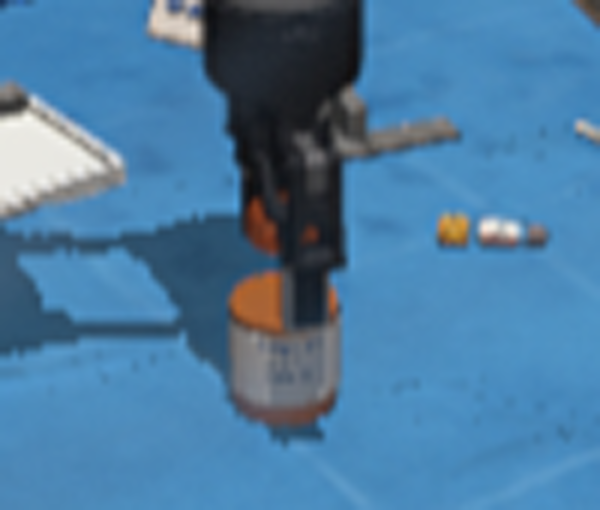

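Near fingertip at ~(305,325) is just at the body's top rim level; the cap (~(265,225)) is clear of the gripper body. Creep lower.

drive_tool:
  rows:
    - [[0,0,0],[0,0,-0.3],8.5]
    - [[0,0,0],[0,0,-0.3],8.5]
    - [[0,0,0],[0,0,0],8.5]

```text
clock: 11.15
position: [0.4551, 0.0011, 0.0314]
ee_rot: [0.0, 0.987, -0.161, -0.0]
contact_force: [-0.6, 0.3, -0.2]
width: 0.0856
gripper_force: 0.0
```

drive_tool:
  rows:
    - [[0,0,0],[0,0,-0.2],8.5]
    - [[0,0,0],[0,0,-0.2],8.5]
    - [[0,0,0],[0,0,0],8.5]

```text
clock: 11.52
position: [0.4552, 0.001, 0.0274]
ee_rot: [0.0, 0.987, -0.161, -0.0]
contact_force: [-0.0, -0.3, -0.3]
width: 0.0853
gripper_force: 0.0
```

Run:
```python
from h import *
s=manip.get_state();t=s['position'];print(t,s['contact_force'])
y=np.array([-.317,-.948,0])
for z in(.03,.04,.05,.06,.07):
  p=np.array([t[0],t[1],z])+.046*y; print(z,((proj("scene",p)-[185,150])*6).round())
```

```text
[0.4551846  0.00101989 0.02740659] [-0.03865518 -0.32295467 -0.33738677]
0.03 [[301. 407.]]
0.04 [[301. 389.]]
0.05 [[301. 372.]]
0.06 [[301. 355.]]
0.07 [[301. 337.]]
```

drive_tool:
  rows:
    - [[0,0,0],[0,0,-0.2],8.5]
    - [[0,0,0],[0,0,-0.2],8.5]
    - [[0,0,0],[0,0,0],8.5]

```text
clock: 11.9
position: [0.4552, 0.001, 0.0234]
ee_rot: [0.0, 0.987, -0.161, -0.0]
contact_force: [-0.5, 1.4, -0.1]
width: 0.0849
gripper_force: 0.0
```

drive_tool:
  rows:
    - [[0,0,0],[0,0,-0.2],8.5]
    - [[0,0,0],[0,0,0],8.5]

```text
clock: 12.15
position: [0.4552, 0.001, 0.0215]
ee_rot: [0.0, 0.987, -0.161, -0.0]
contact_force: [-1.3, 0.2, 1.2]
width: 0.0851
gripper_force: 0.0
```

drive_tool:
  rows:
    - [[0,0,0],[0,0,0],5]
    - [[0,0,0],[0,0,0],5]
    - [[0,0,0],[0,0,0],5]
    - [[0,0,0],[0,0,0],5]
    - [[0,0,0],[0,0,0],5]
  force: 50

```text
clock: 12.78
position: [0.4556, 0.0011, 0.0221]
ee_rot: [-0.0, 0.987, -0.161, 0.0]
contact_force: [0.1, 1.6, 5.4]
width: 0.0563
gripper_force: 52.8
```

Run:
```python
from h import *
s=manip.get_state();print(s['position'],s['contact_force'],s['width'])
b=grab("scene","s6")
cv2.imwrite("pics/c6.png",cv2.resize(b[150:235,185:285],None,fx=6,fy=6,interpolation=cv2.INTER_CUBIC))
```

```text
[0.45564284 0.00114    0.02209178] [0.1221879  1.63183987 5.44173236] 0.05626624191592097
```

View pics/c6.png

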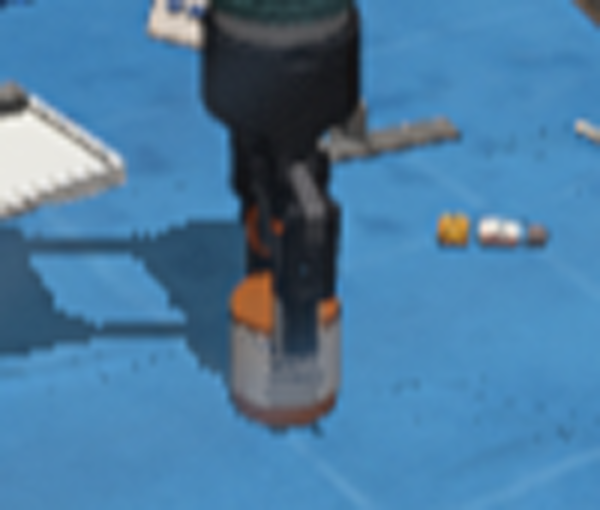

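Gripped, but only at the top of the body (tip at ~(295,355)); there is ample room above the cap, so regrip 10 mm lower.

drive_tool:
  rows:
    - [[0,0,0],[0,0,0],8.5]
    - [[0,0,0],[0,0,0],8.5]
    - [[0,0,0],[0,0,0],8.5]
    - [[0,0,0],[0,0,-0.3],8.5]
    - [[0,0,0],[0,0,-0.3],8.5]
    - [[0,0,0],[0,0,0],8.5]

```text
clock: 13.58
position: [0.455, 0.001, 0.0153]
ee_rot: [0.0, 0.987, -0.161, -0.0]
contact_force: [0.4, 0.7, 0.5]
width: 0.0849
gripper_force: 0.0
```

drive_tool:
  rows:
    - [[0,0,0],[0,0,-0.2],8.5]
    - [[0,0,0],[0,0,-0.2],8.5]
    - [[0,0,0],[0,0,0],8.5]

```text
clock: 13.95
position: [0.4552, 0.001, 0.0115]
ee_rot: [0.0, 0.987, -0.161, -0.0]
contact_force: [0.6, 1.0, -1.2]
width: 0.0849
gripper_force: 0.0
```

drive_tool:
  rows:
    - [[0,0,0],[0,0,0],5]
    - [[0,0,0],[0,0,0],5]
    - [[0,0,0],[0,0,0],5]
    - [[0,0,0],[0,0,0],5]
    - [[0,0,0],[0,0,0],5]
  force: 50

```text
clock: 14.58
position: [0.4556, 0.0011, 0.012]
ee_rot: [-0.0, 0.987, -0.161, 0.0]
contact_force: [-0.8, 1.6, 5.4]
width: 0.0564
gripper_force: 53.2
```

drive_tool:
  rows:
    - [[0,0,0],[0,0,2],5]
    - [[0,0,0],[0,0,4],5]
    - [[0,0,0],[-0.36,-4.9,2],5]
    - [[0,0,0],[-0.36,-4.9,0],5]
    - [[0,0,0],[-0.36,-4.9,0],5]
    - [[0,0,0],[-0.36,-4.9,0],5]
    - [[0,0,0],[-0.36,-4.9,0],5]
    - [[0,0,0],[-0.36,-4.8,0],5]

```text
clock: 15.58
position: [0.4328, -0.2933, 0.0907]
ee_rot: [-0.0, 0.987, -0.161, -0.001]
contact_force: [0.6, 0.2, -3.1]
width: 0.0566
gripper_force: 54.6
```

drive_tool:
  rows:
    - [[0,0,0],[0,0,-2],5]
    - [[0,0,0],[0,0,-2],5]
    - [[0,0,0],[0,0,0],5]
    - [[0,0,0],[0,0,0],5]

```text
clock: 16.08
position: [0.4339, -0.2921, 0.0517]
ee_rot: [0.0, 0.987, -0.161, -0.0]
contact_force: [0.1, 0.6, -2.5]
width: 0.0565
gripper_force: 54.9
```

Run:
```python
from h import *
s=manip.get_state();print(s['position'],s['contact_force'],s['width'])
b=grab("scene","s7");a=grab("top","t7")
B=cv2.resize(b[160:290,220:330],(440,520),interpolation=cv2.INTER_CUBIC)
A=cv2.resize(a[195:265,305:355],(360,504),interpolation=cv2.INTER_CUBIC)
cv2.imwrite("pics/c7.png",np.hstack([B,np.pad(A,((0,16),(0,0),(0,0)))]))
```

```text
[ 0.43387584 -0.29205305  0.05169399] [ 0.06818978  0.56974561 -2.52760233] 0.0565162903446058
```

View pics/c7.png

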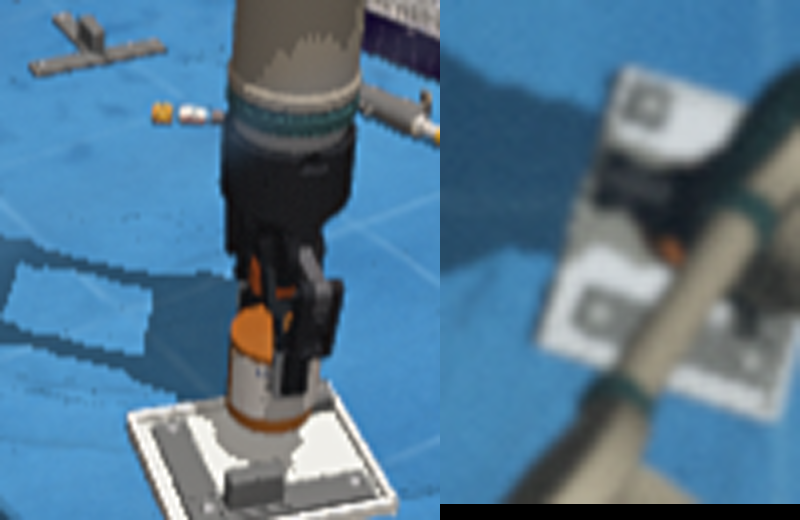

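L lies flat in the tray (its tab at ~(255,485)), and the bottle hangs upright above the open corner. Lower it.

drive_tool:
  rows:
    - [[0,0,0],[0,0,-1.5],5]
    - [[0,0,0],[0,0,-0.9],5]
    - [[0,0,0],[0,0,-0.3],5]
    - [[0,0,0],[0,0,-0.2],5]
    - [[0,0,0],[0,0,0],5]
    - [[0,0,0],[0,0,0],5]

```text
clock: 16.92
position: [0.434, -0.2922, 0.0229]
ee_rot: [0.0, 0.987, -0.161, 0.0]
contact_force: [-0.2, 0.1, -3.7]
width: 0.0569
gripper_force: 54.9
```

drive_tool:
  rows:
    - [[0,0,0],[0,0,-0.1],5]
    - [[0,0,0],[0,0,0],5]
    - [[0,0,0],[0,0,0],5]

```text
clock: 17.3
position: [0.434, -0.2922, 0.022]
ee_rot: [0.0, 0.987, -0.161, 0.0]
contact_force: [-0.8, -0.1, 0.7]
width: 0.0567
gripper_force: 55.1
```

drive_tool:
  rows:
    - [[0,0,0],[0,0,0],6.5]
    - [[0,0,0],[0,0,0],8.5]
    - [[0,0,0],[0,0,0],8.5]
    - [[0,0,0],[0,0,0],8.5]
    - [[0,0,0],[0,0,2],8.5]
    - [[0,0,0],[0,0,5],8.5]
    - [[0,0,0],[0,0,5],8.5]
    - [[0,0,0],[0,0,3],8.5]

```text
clock: 18.3
position: [0.4345, -0.2927, 0.1743]
ee_rot: [0.001, 0.987, -0.161, 0.002]
contact_force: [0.4, -0.2, -0.4]
width: 0.0851
gripper_force: 0.0
```

drive_tool:
  rows:
    - [[0,0,0.173],[2.02,5.13,0],5]
    - [[0,0,0.173],[2.02,5.13,0],5]
    - [[0,0,0.173],[2.02,5.13,0],5]
    - [[0,0,0.173],[2.02,5.13,0],5]
    - [[0,0,0.173],[2.02,5.13,0],5]
    - [[0,0,0.173],[2.02,5.13,0],5]
    - [[0,0,0.173],[2.02,5.13,0],5]
    - [[0,0,0.173],[2.02,5.13,0],5]
  force: 60

```text
clock: 19.3
position: [0.5958, 0.1201, 0.1716]
ee_rot: [0.0, 0.861, 0.508, 0.0]
contact_force: [0.9, 0.1, 0.1]
width: 0.0502
gripper_force: 0.0
```

drive_tool:
  rows:
    - [[0,0,0.173],[2.02,5.13,0],5]
    - [[0,0,0.173],[2.02,5.13,0],5]
    - [[0,0,0],[0,0,-5],5]
    - [[0,0,0],[0,0,-5],5]
    - [[0,0,0],[0,0,0],5]
    - [[0,0,0],[0,0,0],5]

```text
clock: 20.05
position: [0.6371, 0.2212, 0.0732]
ee_rot: [0.001, 0.763, 0.647, 0.001]
contact_force: [-0.0, 0.9, 0.1]
width: 0.05
gripper_force: 0.0
```

Run:
```python
from h import *
im=grab("top","t8"); s=manip.get_state();print(s['position'],s['ee_rot'],s['qpos'])
# stain kit check
px,P=blob(im,(240,190,375,262),lambda h:(h[...,0]<9)&(h[...,1]>140),z=.123);print('cap',*rect(P))
px,P=blob(im,objs['ltray'][0],lambda h:(h[...,1]<75)&(h[...,2]<150),z=.017);print('L',*rect(P))
px,P=blob(im,objs['ltray'][0],lambda h:(h[...,1]<75),z=.017);print('tray',*rect(P))
px,P=blob(im,objs['stray'][0],lambda h:(h[...,1]<75),z=.017);print('stray',*rect(P))
```

```text
[0.63770574 0.2212338  0.07420068] [0.00106838 0.76272645 0.64671714 0.00204225] [ 2.30957062e-01  5.12425059e-01  1.47383462e+00 -4.88151109e-05
  1.15072354e+00  3.95223798e-01]
cap [ 433.6 -292.5] [35.3 32.8] 25.9
L [ 422.2 -306.9] [101.5 116.2] 72.3
tray [ 421.7 -302.6] [124.8 139.7] 71.3
stray [417.6 288.3] [149.2 191.1] 90.0
```

drive_tool:
  rows:
    - [[0,0,0],[-0.1,0,-3],5]
    - [[0,0,0],[0,0,-2.5],5]
    - [[0,0,0],[0,0,-1],5]
    - [[0,0,0],[0,0,-0.6],3]
    - [[0,0,0],[0,0,-0.4],3]
    - [[0,0,0],[0,0,0],3]

```text
clock: 20.85
position: [0.6351, 0.2211, -0.0028]
ee_rot: [0.0, 0.763, 0.647, 0.0]
contact_force: [-0.4, -0.2, 0.2]
width: 0.0298
gripper_force: 0.0
```

drive_tool:
  rows:
    - [[0,0,0],[0,0,0],1]
    - [[0,0,0],[0,0,0],1]
    - [[0,0,0],[0,0,0],1]
    - [[0,0,0],[0,0,0],1]
  force: 60

```text
clock: 21.35
position: [0.6355, 0.2211, -0.0025]
ee_rot: [0.0, 0.763, 0.647, 0.001]
contact_force: [0.1, -0.5, 4.9]
width: 0.0119
gripper_force: 61.6
```

drive_tool:
  rows:
    - [[0,0,0],[0,0,3],1]
    - [[0,0,0],[0,0,4],1]
    - [[0,0,0.06],[-5.4,1.28,0.5],1]
    - [[0,0,0.06],[-5.4,1.28,0],1]
    - [[0,0,0.06],[-5.4,1.28,0],1]
    - [[0,0,0.073],[-5.5,1.26,0],1]
    - [[0,0,0],[0,0,-2],1]
    - [[0,0,0],[0,0,0],1]

```text
clock: 22.35
position: [0.4158, 0.2715, 0.0505]
ee_rot: [-0.001, 0.675, 0.738, -0.002]
contact_force: [0.0, -0.5, -0.3]
width: 0.0124
gripper_force: 60.8
```

drive_tool:
  rows:
    - [[0,0,0],[0,0,0],1]
    - [[0,0,0],[0,0,0],1]

```text
clock: 22.6
position: [0.4189, 0.2721, 0.052]
ee_rot: [0.0, 0.675, 0.738, 0.0]
contact_force: [-0.0, 0.5, -0.7]
width: 0.0122
gripper_force: 60.8
```

Run:
```python
from h import *
im=grab("top","t9"); s=manip.get_state();t=s['position'];print(t,s['ee_rot'])
z=t[2]+.0095
b=(136,200,192,262)
for n,f in dict(T=lambda h:(h[...,1]<75)&(h[...,2]<125)&(h[...,2]>60),).items():
    px,P=blob(im,b,f,z=z);print(n,*rect(P))
c=t[:2]*1000;e=np.radians(5.2);R=np.array([[np.cos(e),-np.sin(e)],[np.sin(e),np.cos(e)]])
T0=c-R@[0,-24]; print('T origin',T0)
out=[]
for p in[(-64,-50),(64,-50),(64,-28),(9,-28),(9,50),(-9,50),(-9,-28),(-64,-28)]: out.append(proj("top",np.r_[(T0+R@p)/1000,z])[0])
tr=[proj("top",np.r_[(np.array([416.3,296])+R@p)/1000,.017])[0] for p in[(-75,-61),(75,-61),(75,61),(-75,61)]]
x0,y0=125,195;S=8
c_=cv2.resize(im[y0:y0+70,x0:x0+75],None,fx=S,fy=S,interpolation=cv2.INTER_CUBIC);d=c_.copy()
for q,col in((out,(0,0,255)),(tr,(0,255,0))):
    cv2.polylines(d,[np.int32((np.array(q)-[x0,y0]+.5)*S)],True,col,1)
cv2.imwrite("pics/c9.png",d)
```

```text
[0.41875812 0.27199112 0.05196433] [2.17799153e-04 6.75239678e-01 7.37598223e-01 4.37781904e-04]
T [403.9 311.5] [170.1 133.2] 0.3
T origin [416.58293607 295.89234227]
```

View pics/c9.png

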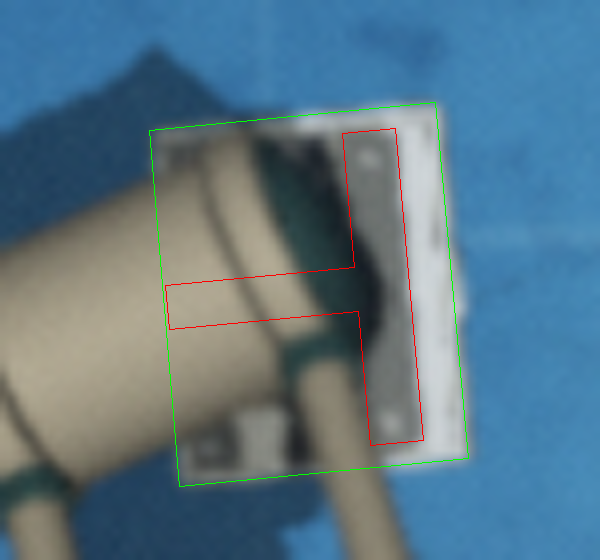

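The predicted T outline (red) and tray outline (green) sit right on the picture's edges (bar ~ (345–420,130–440), tray corners (150,130), (437,102), (467,460), (180,487)). Lowering.

drive_tool:
  rows:
    - [[0,0,0],[0,0,-2],1]
    - [[0,0,0],[0,0,-1.6],1]
    - [[0,0,0],[0,0,-0.4],1]
    - [[0,0,0],[0,0,-0.3],1]
    - [[0,0,0],[0,0,-0.1],1]
    - [[0,0,0],[0,0,0],1]
    - [[0,0,0],[0,0,0],1]

```text
clock: 23.52
position: [0.418, 0.2721, 0.008]
ee_rot: [0.0, 0.675, 0.738, 0.0]
contact_force: [0.0, 0.7, -0.5]
width: 0.0121
gripper_force: 60.9
```

drive_tool:
  rows:
    - [[0,0,0],[0,0,-0.05],2.5]
    - [[0,0,0],[0,0,0],3]
    - [[0,0,0],[0,0,0],3]
    - [[0,0,0],[0,0,4],3]
    - [[0,0,0],[0,0,5],4]
    - [[0,0,0.167],[4.4,-3.9,1],4]
    - [[0,0,0.167],[4.4,-3.9,0],4]
    - [[0,0,0.167],[4.4,-3.9,0],4]

```text
clock: 24.52
position: [0.5511, 0.154, 0.1077]
ee_rot: [0.0, 0.468, 0.884, 0.001]
contact_force: [1.0, 0.1, 0.6]
width: 0.0405
gripper_force: 0.0
```

drive_tool:
  rows:
    - [[0,0,0.167],[4.4,-4,0],4]
    - [[0,0,0.167],[4.4,-4,0],3.5]
    - [[0,0,0],[0,0,-4],3.5]
    - [[0,0,0],[0,0,-2],3.5]
    - [[0,0,0],[0,0,0],3.5]
    - [[0,0,0],[0,0,0],3.5]

```text
clock: 25.28
position: [0.6385, 0.0752, 0.048]
ee_rot: [0.001, 0.318, 0.948, 0.0]
contact_force: [-0.0, 0.1, -0.3]
width: 0.035
gripper_force: 0.0
```

Run:
```python
from h import *
im=grab("top","t10"); s=manip.get_state();print(s['position'],s['ee_rot'])
h=lambda h:(h[...,1]<75)&(h[...,2]<150)
px,P=blob(im,objs['stray'][0],h,z=.017);print('T',*rect(P))
px,P=blob(im,objs['stray'][0],lambda h:(h[...,1]<75),z=.017);print('stray',*rect(P))
```

```text
[0.63871024 0.07522668 0.04842853] [1.16755371e-03 3.17615969e-01 9.48218618e-01 4.30037052e-04]
T [415.1 294.6] [152.9 129.2] 6.6
stray [415.8 294.5] [153.  129.2] 5.6
```

drive_tool:
  rows:
    - [[0,0,0],[-0.1,0,-3],3.5]
    - [[0,0,0],[0,0,-2],3.5]
    - [[0,0,0],[0,0,-0.4],3]
    - [[0,0,0],[0,0,0],3]
    - [[0,0,0],[0,0,0],3]

```text
clock: 25.95
position: [0.6379, 0.0751, -0.0055]
ee_rot: [0.001, 0.318, 0.948, 0.0]
contact_force: [-0.8, -0.1, 0.0]
width: 0.0301
gripper_force: 0.0
```

drive_tool:
  rows:
    - [[0,0,0],[0,0,-0.25],3]
    - [[0,0,0],[0,0,0],3]
    - [[0,0,0],[0,0,0],3]

```text
clock: 26.32
position: [0.6368, 0.075, -0.0093]
ee_rot: [0.0, 0.318, 0.948, 0.0]
contact_force: [0.5, -0.0, 0.1]
width: 0.0299
gripper_force: 0.0
```

drive_tool:
  rows:
    - [[0,0,0],[0,0,0],1.2]
    - [[0,0,0],[0,0,0],1.2]
    - [[0,0,0],[0,0,0],1.2]
    - [[0,0,0],[0,0,0],1.2]
  force: 25

```text
clock: 26.82
position: [0.6374, 0.0753, -0.0089]
ee_rot: [0.001, 0.318, 0.948, 0.0]
contact_force: [-0.4, 1.2, 4.3]
width: 0.0118
gripper_force: 1.9
```

drive_tool:
  rows:
    - [[0,0,0],[0,0,0],3]
    - [[0,0,0],[0,0,0],3]
    - [[0,0,0],[0,0,-0.2],3]
    - [[0,0,0],[0,0,-0.1],3]
    - [[0,0,0],[0,0,0],3]
    - [[0,0,0],[0,0,0],3]

```text
clock: 27.58
position: [0.6368, 0.075, -0.0124]
ee_rot: [0.0, 0.318, 0.948, 0.0]
contact_force: [0.6, -0.3, -0.2]
width: 0.0301
gripper_force: 0.0
```

drive_tool:
  rows:
    - [[0,0,0],[0,0,0],1]
    - [[0,0,0],[0,0,0],1]
    - [[0,0,0],[0,0,0],1]
    - [[0,0,0],[0,0,0],1]
  force: 25

```text
clock: 28.08
position: [0.6368, 0.075, -0.0123]
ee_rot: [0.0, 0.318, 0.948, 0.0]
contact_force: [-0.2, 1.0, 1.3]
width: 0.0124
gripper_force: 23.7
```

drive_tool:
  rows:
    - [[0,0,0],[0,0,0],3]
    - [[0,0,0],[0,0,0],3]
    - [[0,0,0],[0,0,-0.3],3]
    - [[0,0,0],[0,0,-0.2],3]
    - [[0,0,0],[0,0,-0.2],3]
    - [[0,0,0],[0,0,0],3]

```text
clock: 28.82
position: [0.6366, 0.075, -0.0197]
ee_rot: [-0.0, 0.318, 0.948, -0.0]
contact_force: [0.1, -0.6, 0.7]
width: 0.0299
gripper_force: 0.0
```

drive_tool:
  rows:
    - [[0,0,0],[0,0,0],1]
    - [[0,0,0],[0,0,0],1]
    - [[0,0,0],[0,0,0],1]
    - [[0,0,0],[0,0,0],1]
  force: 25

```text
clock: 29.32
position: [0.6368, 0.075, -0.0193]
ee_rot: [0.0, 0.318, 0.948, 0.0]
contact_force: [-0.2, 0.0, -0.0]
width: 0.0139
gripper_force: 24.5
```

drive_tool:
  rows:
    - [[0,0,0],[0,0,0],1]
    - [[0,0,0],[0,0,3],1]
    - [[0,0,0],[0,0,4.5],1]
    - [[0,0,-0.167],[-3.04,3.94,0],1]
    - [[0,0,-0.167],[-3.04,3.94,0],1]
    - [[0,0,-0.167],[-3.04,3.94,0],1]
    - [[0,0,-0.167],[-3.04,3.94,0],1]
    - [[0,0,-0.167],[-3.04,3.94,0],1]
  force: 35

```text
clock: 30.32
position: [0.4838, 0.2731, 0.0558]
ee_rot: [0.0, 0.677, 0.736, 0.0]
contact_force: [-0.0, 1.2, 0.3]
width: 0.0133
gripper_force: 36.3
```

drive_tool:
  rows:
    - [[0,0,0],[-3.04,3.94,0],1]
    - [[0,0,0],[0,0,-2],1]
    - [[0,0,0],[0,0,0],1]
    - [[0,0,0],[0,0,0],1]
    - [[0,0,0],[0,0,0],1]

```text
clock: 30.95
position: [0.4554, 0.3111, 0.0362]
ee_rot: [0.0, 0.675, 0.737, 0.001]
contact_force: [0.6, 0.6, -0.3]
width: 0.0136
gripper_force: 36.3
```

```bash
cat > e.py <<'E'
from h import *
import sys
s=manip.get_state();t=s['position']
e=np.radians(5.2);R=np.array([[np.cos(e),-np.sin(e)],[np.sin(e),np.cos(e)]])
print('tcp in tray mm',((t[:2]*1000-[416.5,296])@R).round(1),'z',t[2].round(4),'yaw',np.degrees(2*np.arctan2(s['ee_rot'][2],s['ee_rot'][1])).round(1),'w',s['width'].round(4),'F',s['contact_force'].round(1))
E
python3 e.py
```

```text
Traceback (most recent call last):
  File "e.py", line 5, in <module>
    print('tcp in tray mm',((t[:2]*1000-[416.5,296])@R).round(1),'z',t[2].round(4),'yaw',np.degrees(2*np.arctan2(s['ee_rot'][2],s['ee_rot'][1])).round(1),'w',s['width'].round(4),'F',s['contact_force'].round(1))
                                                                                                                                                              ^^^^^^^^^^^^^^^^
AttributeError: 'float' object has no attribute 'round'
```

drive_tool:
  rows:
    - [[0,0,0],[0,0,-2],1]
    - [[0,0,0],[0,0,-1.6],1]
    - [[0,0,0],[0,0,-0.4],1]
    - [[0,0,0],[0,0,-0.3],1]
    - [[0,0,0],[0,0,-0.2],1]
    - [[0,0,0],[0,0,0],1]
    - [[0,0,0],[0,0,0],1]

```text
clock: 31.82
position: [0.4545, 0.3115, -0.0091]
ee_rot: [0.0, 0.675, 0.738, 0.0]
contact_force: [0.5, 0.7, 0.4]
width: 0.0137
gripper_force: 36.3
```

```bash
sed -i "s/s\['width'\].round(4)/round(s['width'],4)/" e.py; python3 e.py
```

```text
tcp in tray mm [39.3 12. ] z -0.0091 yaw 95.1 w 0.0137 F [0.5 0.7 0.4]
```

drive_tool:
  rows:
    - [[0,0,0],[0,0,0],2.2]
    - [[0,0,0],[0,0,0],2.2]
    - [[0,0,0],[0,0,0],2.2]
    - [[0,0,0],[0,0,2],2.2]
    - [[0,0,0],[0,0,4],3]
    - [[0,0,0],[0,0,5],3.5]
    - [[0,0,-0.059],[1.98,-5.72,0],3.5]
    - [[0,0,-0.059],[1.98,-5.72,0],3.5]

```text
clock: 32.83
position: [0.4948, 0.1965, 0.1017]
ee_rot: [0.001, 0.717, 0.697, 0.001]
contact_force: [1.5, -0.4, 0.6]
width: 0.0349
gripper_force: 0.0
```

drive_tool:
  rows:
    - [[0,0,-0.059],[1.98,-5.72,0],3]
    - [[0,0,-0.059],[1.98,-5.72,0],3]
    - [[0,0,0],[1.98,-5.72,0],3]
    - [[0,0,0],[1.98,-5.72,0],3]
    - [[0,0,0],[1.98,-5.72,0],3]
    - [[0,0,0],[1.98,-5.72,0],3]
    - [[0,0,0],[1.98,-5.72,0],3]
    - [[0,0,0],[1.98,-5.72,0],3]

```text
clock: 33.83
position: [0.6527, -0.2625, 0.1005]
ee_rot: [-0.0, 0.757, 0.653, 0.0]
contact_force: [0.8, 0.4, -0.2]
width: 0.0303
gripper_force: 0.0
```

drive_tool:
  rows:
    - [[0,0,0],[0,0,-4],3]
    - [[0,0,0],[0,0,-3],3]
    - [[0,0,0],[0,0,0],3]
    - [[0,0,0],[0,0,0],3]

```text
clock: 34.33
position: [0.6532, -0.2608, 0.0317]
ee_rot: [0.001, 0.757, 0.653, 0.0]
contact_force: [1.4, -0.6, 0.2]
width: 0.03
gripper_force: 0.0
```

```bash
python3 e.py
python3 - <<'E'
from h import *
im=grab("top","t11")
e=np.radians(5.2);R=np.array([[np.cos(e),-np.sin(e)],[np.sin(e),np.cos(e)]])
x0,y0,x1,y1=objs['stray'][0]
b=cv2.cvtColor(im[y0:y1,x0:x1],cv2.COLOR_BGR2HSV)
m=(b[...,0]<35)&(b[...,1]>80); v,u=np.nonzero(m)
print('yellow cap',len(u),((ray("top",np.c_[u+x0,v+y0],.018)*1000-[416.5,296])@R).mean(0))
# dark/grey pixel bounds in tray frame
v,u=np.nonzero((b[...,2]<150)&(b[...,1]<75)); Q=((ray("top",np.c_[u+x0,v+y0],.017)*1000-[416.5,296])@R).round()
G=[[' ']*40 for _ in range(40)]
for x,y in Q:
    i,j=int((80-x)//4),int((80-y)//4)
    if 0<=i<40 and 0<=j<40:G[i][j]='#'
print('rows x+ up, cols y+ left, 4mm');print('\n'.join(''.join(r) for r in G if any(c!=' ' for c in r)))
E
```

```text
tcp in tray mm [ 185.2 -576. ] z 0.0317 yaw 81.6 w 0.03 F [ 1.4 -0.6  0.2]
yellow cap 17 [36.68357949 30.29499686]
rows x+ up, cols y+ left, 4mm
          #                         #   
       #####                        #   
       #####                       #    
      #  ###                ####   #    
      ######                ####  ##    
         ##                 # ### ##    
                           ###### ##    
                           ###### ##    
                      ##############    
                       #############    
                          ###########   
                           ##########   
                           #########    
                            ########    
                            ########    
                            ########    
         ##      ##   ###########  ##   
        #########################   #   
        ########################        
        ########################        
        ###### #################        
                          #######       
                            #####       
                            ####        
                            #####       
                           ######       
                           ######       
                           ######       
                           #####    #   
                           #####    #   
                           #####        
     ######                ######       
     #######               #####   #    
      ## ###                ####   #    
      ######               ## ##   #    
      #####                        #    
                                   #
```

T and tube A are in place. Grip tube B.

drive_tool:
  rows:
    - [[0,0,0],[0,0,-2.5],3]
    - [[0,0,0],[0,0,-1.6],3]
    - [[0,0,0],[0,0,-0.7],3]
    - [[0,0,0],[0,0,-0.3],3]
    - [[0,0,0],[0,0,0],3]
    - [[0,0,0],[0,0,0],3]

```text
clock: 35.12
position: [0.6528, -0.2608, -0.0198]
ee_rot: [0.001, 0.757, 0.653, 0.0]
contact_force: [0.1, 0.2, 0.5]
width: 0.0298
gripper_force: 0.0
```

drive_tool:
  rows:
    - [[0,0,0],[0,0,0],1]
    - [[0,0,0],[0,0,0],1]
    - [[0,0,0],[0,0,0],1]
    - [[0,0,0],[0,0,0],1]
  force: 35

```text
clock: 35.62
position: [0.6527, -0.2608, -0.0197]
ee_rot: [0.0, 0.757, 0.653, 0.0]
contact_force: [-0.2, 0.7, 4.4]
width: 0.0135
gripper_force: 34.4
```

drive_tool:
  rows:
    - [[0,0,0],[0,0,3],1]
    - [[0,0,0],[0,0,5],1]
    - [[0,0,0.059],[-2.51,5.14,0],1]
    - [[0,0,0.059],[-2.51,5.14,0],1]
    - [[0,0,0.059],[-2.51,5.14,0],1]
    - [[0,0,0.059],[-2.51,5.14,0],1]
    - [[0,0,0],[-2.51,5.14,0],1]
    - [[0,0,0],[-2.51,5.14,0],1]

```text
clock: 36.62
position: [0.5007, 0.0493, 0.0593]
ee_rot: [-0.0, 0.675, 0.738, 0.0]
contact_force: [0.6, 0.2, 0.4]
width: 0.0133
gripper_force: 34.3
```

drive_tool:
  rows:
    - [[0,0,0],[-2.51,5.14,0],1]
    - [[0,0,0],[-2.51,5.14,0],1]
    - [[0,0,0],[-2.51,5.14,0],1]
    - [[0,0,0],[-2.51,5.14,0],1]
    - [[0,0,0],[-2.51,5.14,0],1]
    - [[0,0,0],[0,0,-2],1]
    - [[0,0,0],[0,0,0],1]
    - [[0,0,0],[0,0,0],1]

```text
clock: 37.62
position: [0.3766, 0.3044, 0.0397]
ee_rot: [0.0, 0.675, 0.738, -0.0]
contact_force: [0.2, 0.3, -0.4]
width: 0.0131
gripper_force: 34.3
```

```bash
python3 e.py
```

```text
tcp in tray mm [-39.  12.] z 0.0397 yaw 95.1 w 0.0131 F [ 0.2  0.3 -0.4]
```

Lower to -0.0095, release, rise.

drive_tool:
  rows:
    - [[0,0,0],[0,0,-2.5],1]
    - [[0,0,0],[0,0,-1.5],1]
    - [[0,0,0],[0,0,-0.4],1]
    - [[0,0,0],[0,0,-0.3],1]
    - [[0,0,0],[0,0,-0.2],1]
    - [[0,0,0],[0,0,0],1]
    - [[0,0,0],[0,0,0],1]

```text
clock: 38.5
position: [0.3765, 0.3049, -0.0091]
ee_rot: [0.0, 0.675, 0.738, 0.0]
contact_force: [0.6, -0.3, -0.4]
width: 0.0132
gripper_force: 34.3
```

drive_tool:
  rows:
    - [[0,0,0],[0,0,0],2.2]
    - [[0,0,0],[0,0,0],2.2]
    - [[0,0,0],[0,0,0],2.2]
    - [[0,0,0],[0,0,2],2.2]
    - [[0,0,0],[0,0,4],3]
    - [[0,0,0],[0,0,5],3.5]
    - [[0,0,0],[2,-5,3],3.5]
    - [[0,0,0],[2,-5,0],3.5]

```text
clock: 39.5
position: [0.4187, 0.2049, 0.1335]
ee_rot: [0.002, 0.674, 0.739, 0.003]
contact_force: [1.4, -0.3, 0.1]
width: 0.0348
gripper_force: 0.0
```

drive_tool:
  rows:
    - [[0,0,0],[1,-5,0],3.5]
    - [[0,0,0],[1,-5,0],3.5]
    - [[0,0,0],[1,-5,0],3.5]
    - [[0,0,0],[1,-5,0],3.5]
    - [[0,0,0],[0,0,0],3.5]
    - [[0,0,0],[0,0,0],3.5]

```text
clock: 40.25
position: [0.4558, 0.0051, 0.1304]
ee_rot: [-0.001, 0.675, 0.738, 0.0]
contact_force: [-0.1, -0.4, 0.3]
width: 0.0349
gripper_force: 0.0
```

```bash
cat > k.py <<'E'
from h import *
im=grab("top","t12")
def frame(box,c,yaw,z):
    e=np.radians(yaw);R=np.array([[np.cos(e),-np.sin(e)],[np.sin(e),np.cos(e)]])
    x0,y0,x1,y1=box;b=cv2.cvtColor(im[y0:y1,x0:x1],cv2.COLOR_BGR2HSV)
    v,u=np.mgrid[y0:y1,x0:x1]; Q=((ray("top",np.c_[u.ravel(),v.ravel()],z)*1000-c)@R)
    return Q,b.reshape(-1,3)
def show(Q,b):
    G=[[' ']*40 for _ in range(40)]
    for (x,y),(h,s,v) in zip(Q,b):
        i,j=int((80-x)//4),int((80-y)//4)
        if 0<=i<40 and 0<=j<40:G[i][j]='o' if h<35 and s>80 else '#' if s<75 and v<150 else G[i][j]
    print('\n'.join(''.join(r) for r in G))
show(*frame(objs['stray'][0],[416.5,296],5.2,.017))
Q,b=frame(objs['stray'][0],[416.5,296],5.2,.018);m=(b[:,0]<35)&(b[:,1]>80)
for s in(1,-1):print(Q[m&(s*Q[:,0]>0)].mean(0))
show(*frame(objs['ltray'][0],[421.5,-304],-18.5,.017))
E
python3 k.py
```

```text
##                             
      ######                            
      ######                            
      ######                ####        
      ######                #####  #    
          #                ######       
                           ######       
          ooooo       ### #######       
          oooo#       ##########        
          oooo        ##########        
            o             ######        
                           #####        
                           ######       
                           ######       
                           ######       
                          #######       
         ###    #################   #   
        ########################        
        ########################        
        ########################        
       ########  ################       
                           ######  #    
                           ######  #    
                           ######  #    
                           #########    
                           #########    
         o                 #########    
  
[... 1284 characters left out ...]
  #######ooooooooooooooo#######       
    # ######ooooooooooooo########       
    #   #####ooooooooooo#########       
         #####oooooooooo ########       
          ######o#ooo #  ########       
    #           #         ########      
    #                     #######       
                         ########       
                         #########      
    #     #  # #  ## #  #########       
        ####### #################       
    #    #########################      
    #   ## ######################       
        #########################       
    #   #########################       
    #     #  #  #  #       #    #       
                                        
    #
```

Both kits check out in the final measurement: the tube caps are at about (37,30) and (-41,34) mm in the tray frame, and the L, T and bottle are in place. Handing in.

```bash
python3 -c "
from rig import job
print(job.sign_off())"
```

```text
the job is handed in; nothing more can be done
None
```

I made up both kits in the order asked and handed the job in at about 40 s: the L insert with the amber bottle in the shorter tray, then the T insert with one tube on each side of the stem in the longer tray; the final top-camera check put everything in its place, but that sign-off returned no verdict, and one tube lies about 1 mm from a corner block.

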